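# Wind back a sprung specimen clamp with its setting stylus and hold it

### The arm

A 6-joint arm with a two-finger parallel gripper is mounted at the origin on a cart in front of the work surface, level with it; the furniture and walls round the work are solid. World frame = base frame: x ahead of the robot, y to its left, z up, the work surface at z = 0. Lengths are in m, angles in rad, forces in N, time in s.
With the tool pointing down it reaches from about 0.325 to 0.9 m from the base axis. Payload 3.5 kg.
Tool frame: the origin (TCP) lies midway between the tips of the shut fingers; the grasp point (between the pads) lies 19 mm behind it (bot.tcp_to_grasp is the distance from the TCP to the grasp point, in m); z points along the fingers, y is the line along which they close (so a half turn about z gives the same grasp; the last joint's range is limited). The gripper opens to 85 mm and grips with 20 to 120 N. Pads are 22 mm wide; open, the fingers measure 114 mm over their backs; the gripper's body (76 mm by 85 mm) begins 54 mm behind the grasp point. The pads swing forward as they close: fully open they stand 13 mm farther back than shut.
Start: joints at [1.233, 0.276, -0.026, 1.268, 0, 1.467], TCP at [0.145, 0.608, 0.231] pointing down, gripper open.
Joint ranges: [-3.12, 3.12], [-0.85, 1.88], [-1.08, 1.24], [-1.95, 2.15], [-1.57, 1.53], [-3.14, 3.14]. Speed limits (rad/s): [2.57, 2.57, 3.14, 3.14, 3.14, 3.14].

### API

Orientations are given as a unit quaternion [w, x, y, z].
In Python, from plant import bot gives the robot as it stands.
- The arm moves only by the tool arm_command, never from a script. Its argument "series" is a list of rows, each a list of 4 numbers: the shift along the tool's x, y, z in m, then the turn about the tool's z in rad. A call has 1 to 5 rows; each row shifts and turns the commanded pose from where the row before left it, along the tool's axes as they then stand; what a row does not reach is not made up. A row lasts 1/8 s, in which the tool goes at most 62.5 mm and 10.7 degrees, less where a joint would pass 70% of its speed; a pose out of reach is approached as far as the arm can. A call with a gripper value outside its range is refused whole. "fingers" is the closure in counts, from 0 (fully open) to 255 (shut), set as the call begins (left out, the last holds). The fingers move at their own pace and stop on an object; the grip force is fixed at half the most. Time passes only in rows, so rows that do not move let the fingers close. It gives the time, the measured TCP pose, the force, the opening and the grip force at its end, in the units of the state.
- bot.get_state(): the state, without advancing time (a new reading comes with each control period).
- bot.grab_frame(name): name is "scene" or "side" or "wrist"; returns the picture (480x640x3 uint8, blue, green, red); there is no depth.
- bot.calibration(name): a dict with "K" (3x3 intrinsics, pixels), "T" (4x4, takes a point from camera to world coordinates); the wrist camera has in their place "mount" (4x4, takes a point from camera to tool coordinates, whose origin is the TCP and whose axes are the flange's). Camera axes: x right, y up, looking along -z (the intrinsics and any distortion apply to the point x, -y, -z); pixel columns grow to the right and rows downward; lengths in m; the calibration is good to about 2 mm. A picture is of the moment at which its call begins: read the wrist's pose just before it. calibration takes no time and is no camera call.
- bot.finish_job(): hands the job in; it is judged then, once.
The state is a dict: "t": time; "joints": joint angles; "dq": joint speeds; "joint_torque": joint torques, N m; "ee_pos": TCP position; "tool_rot": TCP orientation; "wrist_force": force on the tool from outside, world axes, zero at the start; "torque": the same for the moment, N m; "opening": finger opening in m; "gripper_force": force on a finger pad.
Only numpy, scipy, OpenCV 4.12 (cv2) and the standard library are available. Lean on these libraries where they do the work, as an engineer would, in place of code of your own. Each camera call takes 0.05 s, during which the arm holds its last target. There are 200 camera calls.

### The job

Uncover the resin mount in the spring-arm clamp: take the setting stylus from its stand, put its tip down into the open mouth of the curved channel and guide it slowly (a few centimetres a second) along the channel, so that its shank catches the arm's long tail and winds the arm against its spring all the way to its stop. Keep the tip down in the channel while the arm is pushed, push it with the stylus only, and leave the loose mounts and the reference block where they are. Finish holding: the program ends with the stylus still gripped and holding the arm at its stop, nothing let go.

Things in the scene. Friction and masses are not known exactly. Their poses are not given: they have to be found in the camera images.
- clamp: Spring-arm clamp, fixed: base plate 208 x 224 x 8 mm, on it a disc (radius 82 mm) and on the robot's side a curved outer wall (radii 100 to 110 mm), both with tops 24 mm above the bench; between them the curved channel. Origin: pivot axis at bench level; plate x -118 to 90, y -112 to 112 mm. Polar angles are about the origin from its x toward its y (counter-clockwise from above)
- pivot (a point): Point on the arm's vertical pivot axis, 24 mm above the bench. Hub and short head of the arm rise to 69 mm, the rest of the clamp stays below 41 mm. A red resin mount sits on the disc at 345 deg, under the arm's head
- channel_mouth (a point): On the channel's floor and centre line just inside its open mouth, at 134 deg; start the tip here. The channel is 18 mm wide, 16 mm deep, floor 8 mm above the bench, centre line at radius 91 mm about the pivot; it runs counter-clockwise from the mouth to a closed end at 230 deg
- channel_stop (a point): On the channel's floor and centre line at 210 deg, about where the stylus axis stands when the arm is at its stop
- clamp_arm (a joint): Swing of the arm about the pivot, rad, counter-clockwise from above: 0 = at rest (head over the mount), 0.9 = at its stop. A torsion spring always drives it back to 0; pushing it at the channel takes about 3 N at the start and 5 N at the stop
- tail_end (a point): Centre of the arm's long tail 112 mm from the pivot, 6 mm from its end. The tail is a straight bar 12 mm wide that spans the channel 27 to 39 mm above the bench, at 165 deg plus the joint value. Push its clockwise side (toward the mouth); the shank in contact has its axis 10 mm from the bar's centre line
- stylus_stand: Fixed grey block 60 x 60 mm, 52 mm high, with a 10 mm upright through hole at its centre in which the stylus stands. Origin under its centre, on the bench
- stylus_handle (a point): Centre of the loose stylus's square handle: 16 x 16 mm, flats along its own x and y, 56 mm high, z up; below it a round shank 8 mm thick and 50 mm long, about 70 g in all. In the stand this point is 80 mm above the bench; lift 55 mm to come free. Grip two flats firmly (40 N or more): the arm pushes back 50 mm below this point
- stylus_tip (a point): Lower end of the stylus shank on its axis, 78 mm below the handle's centre. In the channel keep it 2 to 8 mm above the channel's floor
- mount_a: Loose black resin specimen mount, round, 30 mm diameter, 16 mm high, a bystander between stand and clamp; origin under its centre
- mount_b: Loose tan resin specimen mount, round, 25 mm diameter, 19 mm high, a bystander; origin under its centre
- ref_plate: Loose square steel reference block 44 x 44 x 12 mm, a bystander in front of the clamp; origin under its centre

How it is judged:
On the way, in this order (a step that is already met when the one before it is completed fails the run):
1. the held stylus is down in the mouth of the channel, before the arm (z of stylus_tip in the frame of clamp below 0.019 m and horizontal distance between stylus_tip and pivot between 0.08 and 0.102 m and contact force between the fingers and stylus above 3 N and horizontal distance between stylus_tip and channel_mouth below 0.018 m), for 0.1 s.
2. guided along the channel, the stylus has wound the arm half way (z of stylus_tip in the frame of clamp below 0.019 m and horizontal distance between stylus_tip and pivot between 0.08 and 0.102 m and contact force between the fingers and stylus above 3 N and contact force between stylus and clamp_arm above 1 N and value of joint clamp_arm above 0.45 rad), for 0.05 s.
3. the arm is wound to its stop (z of stylus_tip in the frame of clamp below 0.019 m and horizontal distance between stylus_tip and pivot between 0.08 and 0.102 m and contact force between the fingers and stylus above 3 N and contact force between stylus and clamp_arm above 1 N and value of joint clamp_arm above 0.85 rad), for 0.2 s.
At the end, for the whole second after the job is handed in: The arm stands within 0.05 rad of its stop (joint above 0.85), held there by the stylus alone (more than 1 N), whose tip is down in the channel (more than 5 mm below the wall's top) and which the fingers still grip, at rest (all of step 3 and contact force between each of the arm, the fingers and clamp_arm below 0.5 N and linear speed of stylus below 0.02 m/s); the arm keeps its last pose, push and grip.
It fails at once if the arm is pushed while the stylus tip is out of the channel (value of joint clamp_arm above 0.1 rad and not (z of stylus_tip in the frame of clamp below 0.019 m and horizontal distance between stylus_tip and pivot between 0.08 and 0.102 m)).
It fails at once if the gripper pushes the arm (contact force between any of the fingers, the arm and clamp_arm above 1 N).
It fails at once if the stylus is rushed along the channel (faster than 0.15 m/s) ((z of stylus_tip in the frame of clamp below 0.019 m and horizontal distance between stylus_tip and pivot between 0.08 and 0.102 m) and linear speed of stylus above 0.15 m/s).
It fails at once if a loose mount or the reference block is displaced by more than 20 mm (distance of any of mount_a, mount_b, ref_plate from where it was at the start of the episode above 0.02 m).
It also fails if it takes over 61 s, if anything falls off the work surface, if the arm or the gripper's body presses on something with over 40 N, if the wrist force passes 120 N, or if a joint passes its speed limit or range.

## Working session

There is one attempt and no reset: what is moved stays moved. The work goes in short steps, Python scripts to look and compute and a tool call to move; the robot and the scene stay as the last step left them, time stands still between calls to the robot, and variables do not carry over. Pictures are saved under pics/ and viewed, at most 12 in all, crops included, and the job is handed in when it is done.

Besides the shell and the picture viewer there is one more tool, called after "Request:" by a JSON object that holds its "name" and its "arguments". arm_command: Moves the arm, as the interface text tells. Its arguments: {"type":"object","properties":{"series":{"type":"array","items":{"type":"array","items":{"type":"number"}}},"fingers":{"type":"number"}},"required":["series"]}

```bash
mkdir -p pics; ls; python3 - <<'E'
from plant import bot
import cv2,numpy as np
np.set_printoptions(precision=4,suppress=True)
s=bot.get_state(); print(s)
for n in("scene","side","wrist"):
    cv2.imwrite(f"pics/{n}0.png",bot.grab_frame(n)); print(n,bot.calibration(n))
E
```

```text
pics
{'t': 0.0, 'joints': array([ 1.2326,  0.2772, -0.0279,  1.268 ,  0.    ,  1.4674]), 'dq': array([ 0.0004, -0.0008,  0.0004,  0.0014, -0.0012,  0.0004]), 'joint_torque': array([ -0.0014, -44.5509,  29.5201,   0.0164,  -0.0002,   0.    ]), 'ee_pos': array([0.1451, 0.6071, 0.2301]), 'tool_rot': array([-0.0003,  0.1171,  0.9931, -0.0011]), 'wrist_force': array([0.5168, 0.8576, 0.3988]), 'torque': array([ 0.0184, -0.0337,  0.0162]), 'gripper_force': 0.0, 'opening': 0.08551930499938458}
scene {'K': array([[600.209 ,   0.    , 316.0685],
       [  0.    , 600.209 , 241.769 ],
       [  0.    ,   0.    ,   1.    ]]), 'T': array([[-0.8312,  0.4196, -0.3647,  0.1967],
       [-0.556 , -0.6225,  0.5508,  0.6002],
       [ 0.0041,  0.6606,  0.7507,  0.7992],
       [ 0.    ,  0.    ,  0.    ,  1.    ]])}
side {'K': array([[514.79  ,   0.    , 320.1719],
       [  0.    , 514.79  , 227.9156],
       [  0.    ,   0.    ,   1.    ]]), 'T': array([[ 0.8556,  0.3205, -0.4065,  0.0959],
       [-0.5174,  0.5031, -0.6922, -0.6698],
       [-0.0174,  0.8026,  0.5963,  0.7238],
       [ 0.    ,  0.    ,  0.    ,  1.    ]])}
wrist {'K': array([[399.299 ,   0.    , 318.6072],
       [  0.    , 399.299 , 242.7547],
       [  0.    ,   0.    ,   1.    ]]), 'mount': array([[ 0.0011,  0.9597,  0.2809,  0.0723],
       [ 1.    , -0.001 , -0.0003,  0.    ],
       [-0.    ,  0.2809, -0.9597, -0.1424],
       [ 0.    ,  0.    ,  0.    ,  1.    ]])}
```

View pics/scene0.png

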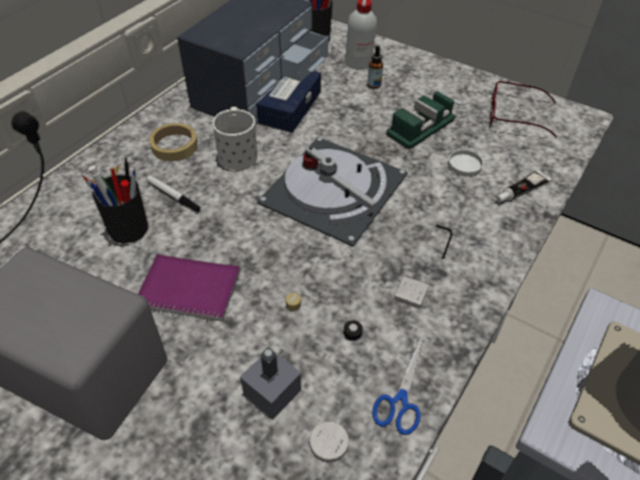

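View pics/side0.png

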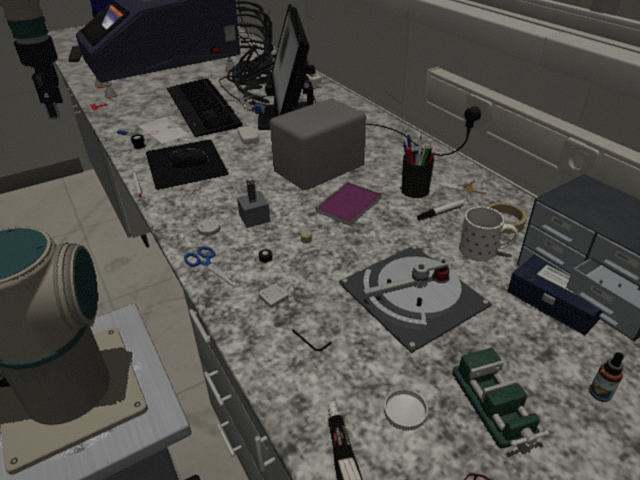

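The scene and side views show the clamp at about scene (335,188) and side (418,295). The stand with the stylus is at scene (270,375) and side (252,205). I'll zoom in on both.

```bash
cat > h.py <<'E'
import numpy as np,cv2
from plant import bot
np.set_printoptions(precision=4,suppress=True)
def ray(n,uv,K=None,T=None):
    if T is None: c=bot.calibration(n);K,T=c["K"],c["T"]
    d=np.linalg.inv(K)@[uv[0],uv[1],1]; return T[:3,3],T[:3,:3]@(d*[1,-1,-1])
def px2w(n,uv,z,K=None,T=None):
    o,d=ray(n,uv,K,T); return o+d*(z-o[2])/d[2]
def w2px(n,p,K=None,T=None):
    if T is None: c=bot.calibration(n);K,T=c["K"],c["T"]
    q=T[:3,:3].T@(np.asarray(p)-T[:3,3]); q=q*[1,-1,-1]; q=K@q; return q[:2]/q[2]
E
python3 - <<'E'
import cv2,numpy as np
a=cv2.imread('pics/scene0.png');b=cv2.imread('pics/side0.png')
def c(i,x,y,w,h,W=400,H=300): return cv2.resize(i[y:y+h,x:x+w],(W,H),interpolation=cv2.INTER_CUBIC)
o=np.vstack([np.hstack([c(a,253,130,160,120),c(a,230,335,100,75)]),np.hstack([c(b,335,240,160,120),c(b,215,160,100,75)])])
cv2.imwrite('pics/crop1.png',o)
E
```

```text
(no output)
```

View pics/crop1.png

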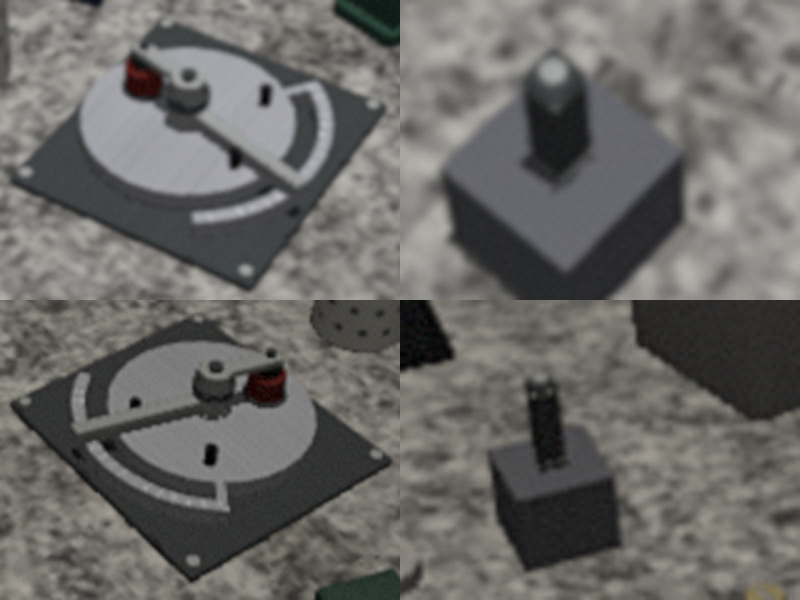

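```bash
python3 - <<'E'
from h import *
from scipy.optimize import least_squares
sc=[np.array(p)/2.5+[253,130] for p in[(12,180),(250,290),(385,105),(165,20)]]
sd=[np.array(p)/2.5+[335,240] for p in[(12,105),(192,280),(392,162),(200,17)]]
for n,L in(("scene",sc),("side",sd)): print(n,np.array([px2w(n,p,.008) for p in L]))
ss=[np.array(p)/4+[230,335] for p in[(45,170),(167,272),(283,155)]]
se=[np.array(p)/4+[215,160] for p in[(88,152),(120,202),(212,177),(185,127)]]
for n,L in(("scene",ss),("side",se)): print(n,np.array([px2w(n,p,.052) for p in L]))
# handle top, z=.108
print(px2w("scene",np.array([155,70])/4+[230,335],.108),px2w("side",np.array([141,80])/4+[215,160],.108))
for nm,p,q,z in(("a",(353,329),(265,256),.016),("b",(293,299),(306,236),.019),("ref",(411,290),(274,294),.012)): print(nm,px2w("scene",p,z),px2w("side",q,z))
E
```

```text
scene [[ 0.726  -0.0016  0.008 ]
 [ 0.5222 -0.0081  0.008 ]
 [ 0.5346 -0.231   0.008 ]
 [ 0.7352 -0.2216  0.008 ]]
side [[ 0.5219 -0.0187  0.008 ]
 [ 0.5307 -0.2374  0.008 ]
 [ 0.7344 -0.229   0.008 ]
 [ 0.7246 -0.0114  0.008 ]]
scene [[0.5065 0.3176 0.052 ]
 [0.4489 0.3246 0.052 ]
 [0.4416 0.2669 0.052 ]]
side [[0.4484 0.3193 0.052 ]
 [0.4426 0.2608 0.052 ]
 [0.499  0.2552 0.052 ]
 [0.5095 0.3129 0.052 ]]
[0.4761 0.2898 0.108 ] [0.4756 0.2901 0.108 ]
a [0.4304 0.1427 0.016 ] [0.4257 0.129  0.016 ]
b [0.5386 0.1496 0.019 ] [0.5337 0.1395 0.019 ]
ref [0.3923 0.0232 0.012 ] [0.3904 0.0178 0.012 ]
```

The crops give the pivot at about (0.643,-0.119) with yaw about 2.5°, and the stylus at about (0.476,0.290). I'm moving above the stylus now to check from close by.

Request:
{"name": "arm_command", "arguments": {"series": [[-0.04,-0.0235,0],[-0.05,-0.029,0],[-0.05,-0.029,0],[-0.05,-0.029,0],[-0.05,-0.029,0]], "fingers": 0}}

```text
validation failed for argument at $.se...
```

Request:
{"name": "arm_command", "arguments": {"series": [[-0.05,-0.029,0,0],[-0.05,-0.029,0,0],[-0.035,-0.02,0,0],[-0.02,-0.013,0,0],[0,0,0,0]]}}

```text
t: 0.78
ee_pos: [0.2758, 0.4821, 0.231]
tool_rot: [-0.0, 0.118, 0.993, -0.0]
wrist_force: [-0.0, -0.6, -0.4]
opening: 0.0854
gripper_force: 0.0
```

Request:
{"name": "arm_command", "arguments": {"series": [[-0.045,-0.026,0,0],[-0.05,-0.029,0,0],[-0.05,-0.029,0,0],[-0.05,-0.029,0,0],[-0.044,-0.027,0,0]]}}

```text
t: 1.4
ee_pos: [0.4758, 0.2912, 0.2312]
tool_rot: [0.0, 0.117, 0.993, 0.0]
wrist_force: [0.1, 0.2, -0.7]
opening: 0.0858
gripper_force: 0.0
```

Request:
{"name": "arm_command", "arguments": {"series": [[0,0,0,0],[0,0,0,0]]}}

```text
t: 1.65
ee_pos: [0.4743, 0.2922, 0.231]
tool_rot: [-0.001, 0.117, 0.993, 0.0]
wrist_force: [1.2, 0.6, 0.2]
opening: 0.0853
gripper_force: 0.0
```

```bash
cat >> h.py <<'E'
from scipy.spatial.transform import Rotation as R
def wcam():
    s=bot.get_state(); q=s["tool_rot"]; M=np.eye(4); M[:3,:3]=R.from_quat([q[1],q[2],q[3],q[0]]).as_matrix(); M[:3,3]=s["ee_pos"]
    c=bot.calibration("wrist"); return c["K"],M@c["mount"]
def shot(f):
    KT=wcam(); im=bot.grab_frame("wrist"); cv2.imwrite(f,im); np.savez(f[:-4],K=KT[0],T=KT[1]); return im,KT
E
python3 - <<'E'
from h import *
im,(K,T)=shot("pics/w1.png"); print(bot.get_state()["ee_pos"], w2px("",[.4759,.29,.108],K,T))
E
```

```text
[0.4739 0.2925 0.2311] [315.882  238.3064]
```

View pics/w1.png

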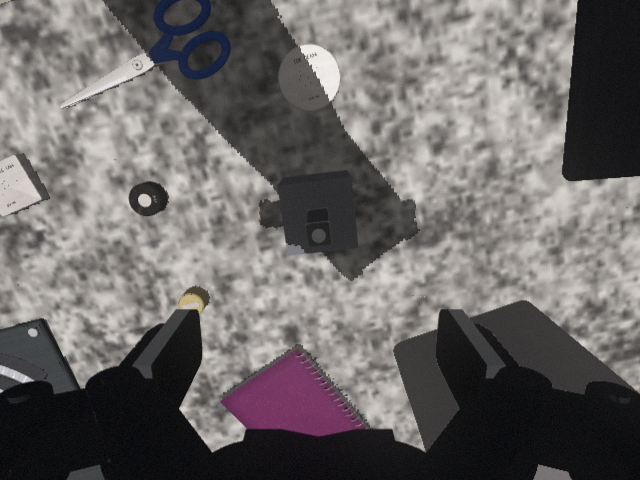

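The handle top is at (319,235), within about 3 px of the prediction. I'll zoom in to get its flats and yaw.

```bash
python3 - <<'E'
import cv2,numpy as np
a=cv2.imread('pics/w1.png')[160:260,265:369]
a=np.clip(255*(a/255.)**.45*1.1,0,255).astype(np.uint8)
cv2.imwrite('pics/w1c.png',cv2.resize(a,None,fx=6,fy=6,interpolation=cv2.INTER_CUBIC)[:600])
E
```

```text
(no output)
```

View pics/w1c.png

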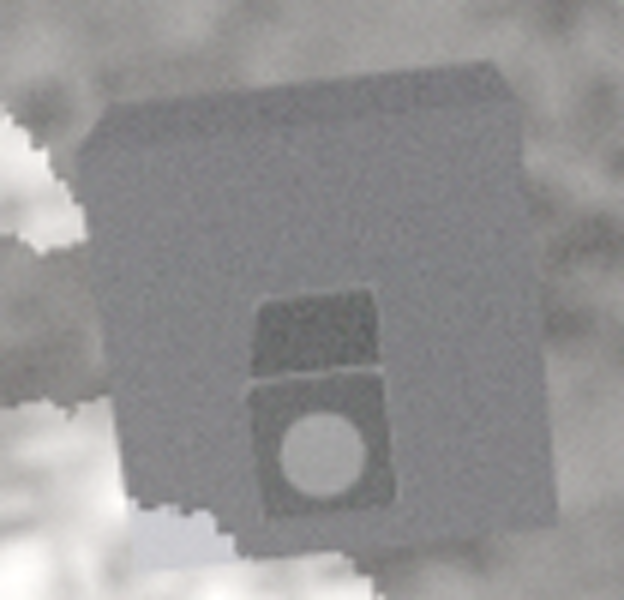

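The handle top's corners in the crop are (248,388), (380,372), (397,500) and (268,520). It is roughly aligned with the tool, turned by about 7°.

```bash
python3 - <<'E'
from h import *
d=np.load("pics/w1.npz");K,T=d["K"],d["T"]
P=np.array([px2w("",np.array(p)/6+[265,160],.108,K,T) for p in[(248,388),(380,372),(397,500),(268,520)]])
c=P.mean(0);print(P,c)
for i in range(4):
    e=P[(i+1)%4]-P[i];print(np.linalg.norm(e),np.degrees(np.arctan2(e[1],e[0])))
print(px2w("",np.array([322,455])/6+[265,160],.108,K,T))
s=bot.get_state();q=s["tool_rot"];M=R.from_quat([q[1],q[2],q[3],q[0]]).as_matrix();print(M,M.T@(c-s["ee_pos"]),s["joints"])
E
```

```text
[[0.465  0.2859 0.108 ]
 [0.4666 0.301  0.108 ]
 [0.4819 0.2995 0.108 ]
 [0.4808 0.2844 0.108 ]] [0.4736 0.2927 0.108 ]
0.015140677067219386 83.72453415488033
0.015305820468397851 -5.610732200511551
0.015104982552971182 -94.18115172734451
0.01585836797964164 174.53153608842973
[0.4746 0.2923 0.108 ]
[[-0.9729  0.2313 -0.0009]
 [ 0.2313  0.9729  0.0002]
 [ 0.001   0.     -1.    ]] [0.0003 0.0001 0.1231] [ 0.4366  0.1569 -0.1764  1.2383  0.0006  0.67  ]
```

Request:
{"name": "arm_command", "arguments": {"series": [[0,0,0.04,-0.137],[0,0,0.05,0],[0,0,0.04,0],[0,0,0.022,0],[0,0,0.01,0]]}}

```text
t: 2.33
ee_pos: [0.4726, 0.2923, 0.0678]
tool_rot: [-0.001, 0.048, 0.999, -0.001]
wrist_force: [0.4, -0.3, 0.1]
opening: 0.0857
gripper_force: 0.0
```

Request:
{"name": "arm_command", "arguments": {"series": [[0,0,0,0],[0,0,0,0]]}}

```text
t: 2.58
ee_pos: [0.4757, 0.2924, 0.0706]
tool_rot: [0.001, 0.049, 0.999, 0.001]
wrist_force: [0.1, -0.1, 0.3]
opening: 0.0856
gripper_force: 0.0
```

Request:
{"name": "arm_command", "arguments": {"series": [[0,0,0,0],[0,0,0,0],[0,0,0,0],[0,0,0,0],[0,0,0,0]], "fingers": 255}}

```text
t: 3.2
ee_pos: [0.4751, 0.2916, 0.0696]
tool_rot: [0.0, 0.049, 0.999, 0.0]
wrist_force: [-0.0, 0.2, 2.1]
opening: 0.0152
gripper_force: 58.4
```

Request:
{"name": "arm_command", "arguments": {"series": [[0,0,0,0],[0,0,0,0],[0,0,0,0],[0,0,0,0],[0,0,0,0]]}}

```text
t: 3.82
ee_pos: [0.4751, 0.2916, 0.0695]
tool_rot: [0.0, 0.049, 0.999, 0.0]
wrist_force: [-0.2, -0.2, 3.6]
opening: 0.0153
gripper_force: 58.5
```

```bash
python3 - <<'E'
from h import *
s=bot.get_state();print(s["ee_pos"],s["tool_rot"],s["wrist_force"],s["torque"],s["opening"],s["gripper_force"])
E
```

```text
[0.4751 0.2916 0.0695] [0.0002 0.0489 0.9988 0.    ] [-0.2293 -0.1726  3.6038] [-0.0727  0.0078 -0.0092] 0.015338067187041107 58.521743416786194
```

Request:
{"name": "arm_command", "arguments": {"series": [[0,0,-0.015,0],[0,0,-0.025,0],[0,0,-0.03,0],[0,0,-0.03,0],[0,0,-0.015,0]]}}

```text
t: 4.45
ee_pos: [0.4754, 0.2918, 0.1864]
tool_rot: [0.001, 0.049, 0.999, 0.001]
wrist_force: [-0.8, -0.2, -1.6]
opening: 0.0152
gripper_force: 59.2
```

Request:
{"name": "arm_command", "arguments": {"series": [[0,0,0,0],[0,0,0,0]]}}

```text
t: 4.7
ee_pos: [0.4739, 0.2911, 0.183]
tool_rot: [-0.001, 0.049, 0.999, -0.001]
wrist_force: [0.5, -0.2, -1.6]
opening: 0.0152
gripper_force: 59.3
```

Request:
{"name": "arm_command", "arguments": {"series": [[-0.01,-0.018,0,0],[-0.02,-0.035,0,0],[-0.023,-0.041,0,0],[-0.023,-0.041,0,0],[-0.023,-0.041,0,0]]}}

```text
t: 5.32
ee_pos: [0.5561, 0.1041, 0.1832]
tool_rot: [-0.001, 0.049, 0.999, -0.0]
wrist_force: [0.7, 0.4, -1.1]
opening: 0.0155
gripper_force: 59.3
```

Request:
{"name": "arm_command", "arguments": {"series": [[-0.023,-0.041,0,0],[-0.023,-0.041,0,0],[-0.022,-0.038,0,0],[-0.016,-0.028,0,0],[-0.006,-0.01,0,0]]}}

```text
t: 5.95
ee_pos: [0.6301, -0.062, 0.183]
tool_rot: [-0.001, 0.05, 0.999, -0.0]
wrist_force: [-0.8, 1.2, -0.4]
opening: 0.0154
gripper_force: 59.3
```

Request:
{"name": "arm_command", "arguments": {"series": [[0,0,0,0],[0,0,0,0],[0,0,0,0]]}}

```text
t: 6.32
ee_pos: [0.6298, -0.0582, 0.1843]
tool_rot: [-0.0, 0.048, 0.999, 0.0]
wrist_force: [1.0, 0.8, -1.5]
opening: 0.0151
gripper_force: 59.3
```

```bash
python3 - <<'E'
from h import *
im,_=shot("pics/w2.png"); a=np.clip(255*(im/255.)**.6*1.1,0,255).astype(np.uint8); cv2.imwrite("pics/w2b.png",cv2.resize(a,(800,600),interpolation=cv2.INTER_CUBIC)); s=bot.get_state();print(s["ee_pos"],s["gripper_force"],s["joints"])
for n in("scene","side"): cv2.imwrite(f"pics/{n}1.png",bot.grab_frame(n))
E
```

```text
[ 0.63   -0.0582  0.1844] 59.25859272480011 [-0.1944  0.3165 -0.0733  1.1813  0.0001 -0.0981]
```

View pics/w2b.png

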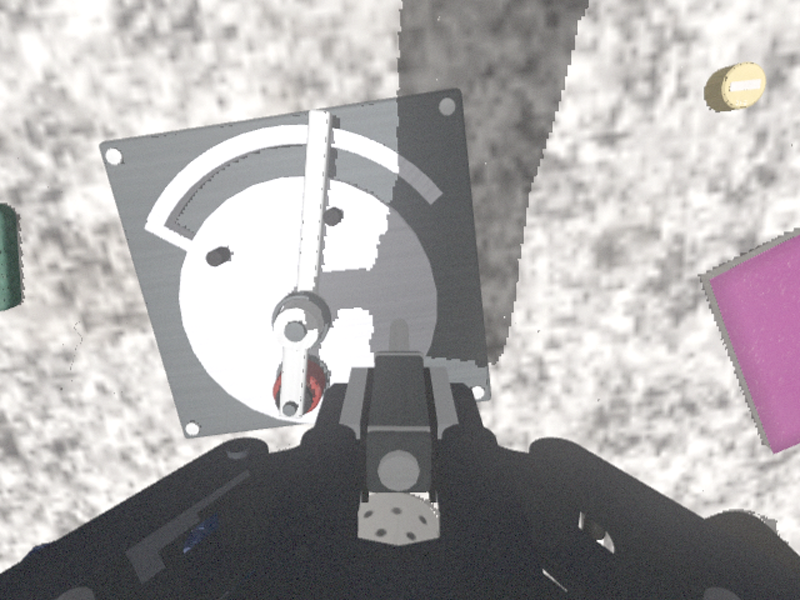

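The wrist view shows plate corners at (101,143), (460,89) and (187,437), the hub top at (295,330), the stylus tip near (399,320), and the mouth at right, around (425,205). I'll fit the clamp pose and the tip position.

```bash
python3 - <<'E'
from h import *
from scipy.optimize import least_squares
d=np.load("pics/w2.npz");K,T=d["K"],d["T"]
mm=lambda *p:np.array(p)/1000
obs=[((101,143),(-118,-112,8)),((460,89),(-118,112,8)),((187,437),(90,-112,8)),((295,330),(0,0,69)),((320,112),tuple(118*np.array([np.cos(2.88),np.sin(2.88)]))+(39,))]
disc=[(180,297),(437,292),(300,178),(425,240),(196,235)]
def W(v,p): c,s=np.cos(v[2]),np.sin(v[2]); return np.array([v[0]+c*p[0]-s*p[1],v[1]+s*p[0]+c*p[1],p[2]])
def f(v):
    r=[]
    for u,p in obs: r+=list(w2px("",W(v,mm(*p)),K,T)-np.array(u)/1.25)
    for u in disc: r.append((np.linalg.norm(px2w("",np.array(u)/1.25,.024,K,T)[:2]-v[:2])-.082)*1200)
    return np.array(r)
r=least_squares(f,[.643,-.119,.04],loss="soft_l1");v=r.x;print(v,np.degrees(v[2]),f(v))
for n,a in(("mouth",134),("stop",210)):
    a=np.radians(a);print(n,W(v,[.091*np.cos(a),.091*np.sin(a),.008]))
for u in[(399,320),(399,328)]: print("tip",px2w("",np.array(u)/1.25,.1169,K,T))
print("handle top", px2w("",np.array((399,470))/1.25,.2225,K,T)) 
s=bot.get_state(); print(s["ee_pos"])
for n in("scene","side"): print(n,w2px(n,[s["ee_pos"][0],s["ee_pos"][1],.1169]))
a=cv2.imread("pics/scene1.png");b=cv2.imread("pics/side1.png")
def c(i,u):
    x,y=(int(k) for k in u); return cv2.resize(i[y-50:y+50,x-50:x+50],(400,400),interpolation=cv2.INTER_CUBIC)
us=[w2px(n,[s["ee_pos"][0],s["ee_pos"][1],.1169]) for n in("scene","side")]
cv2.imwrite("pics/tip.png",np.hstack([c(a,us[0]),c(b,us[1])]))
E
```

```text
[ 0.6451 -0.1158  0.045 ] 2.580179445878769 [-3.6004  0.3029  2.4252 -1.0209 -1.6729  4.0334  0.6541  3.3791  0.5772
 -0.9773 -0.3462 -0.8087 -0.7574  3.7226  0.0715]
mouth [ 0.579  -0.0532  0.008 ]
stop [ 0.5684 -0.1648  0.008 ]
tip [ 0.6266 -0.0573  0.1169]
tip [ 0.6304 -0.0577  0.1169]
handle top [ 0.63   -0.0578  0.2225]
[ 0.6301 -0.0585  0.1845]
scene [317.9307 159.7014]
side [397.9055 232.2022]
```

View pics/tip.png

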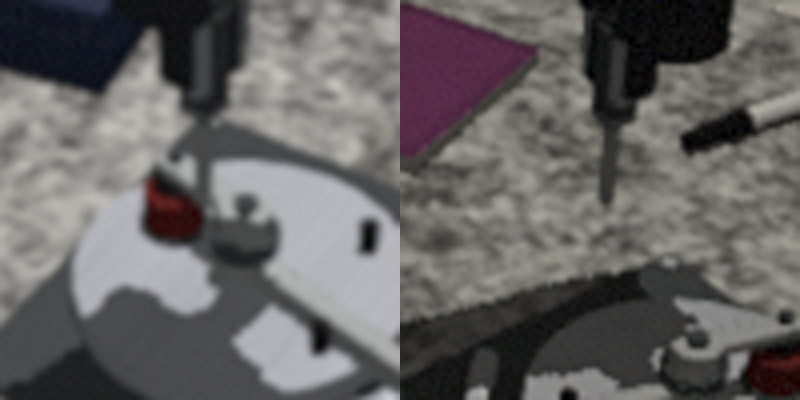

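The tip hangs under the TCP as expected. I'm moving over the mouth and going down to about 16 mm above the wall, then I'll look again.

Request:
{"name": "arm_command", "arguments": {"series": [[0.015,0,0,0],[0.022,-0.001,0,0],[0.015,-0.001,0.02,0],[0,0,0.03,0],[0,0,0.027,0]]}}

```text
t: 7.1
ee_pos: [0.577, -0.0559, 0.1068]
tool_rot: [-0.0, 0.049, 0.999, -0.0]
wrist_force: [-0.0, 0.5, -2.0]
opening: 0.0153
gripper_force: 59.3
```

Request:
{"name": "arm_command", "arguments": {"series": [[0,0,0,0],[0,0,0,0],[0,0,0,0],[0,0,0,0]]}}

```text
t: 7.6
ee_pos: [0.5793, -0.0564, 0.1085]
tool_rot: [0.001, 0.049, 0.999, -0.0]
wrist_force: [0.0, -0.3, -0.9]
opening: 0.0151
gripper_force: 59.3
```

```bash
python3 - <<'E'
from h import *
im,_=shot("pics/w3.png"); a=np.clip(255*(im/255.)**.6*1.1,0,255).astype(np.uint8); cv2.imwrite("pics/w3b.png",cv2.resize(a[60:360,40:440],(800,600),interpolation=cv2.INTER_CUBIC)); s=bot.get_state();print(s["ee_pos"],s["tool_rot"],s["gripper_force"],s["wrist_force"])
E
```

```text
[ 0.5791 -0.0564  0.1083] [ 0.0009  0.0489  0.9988 -0.0001] 59.258074164390564 [-0.5745  0.045  -1.3792]
```

View pics/w3b.png

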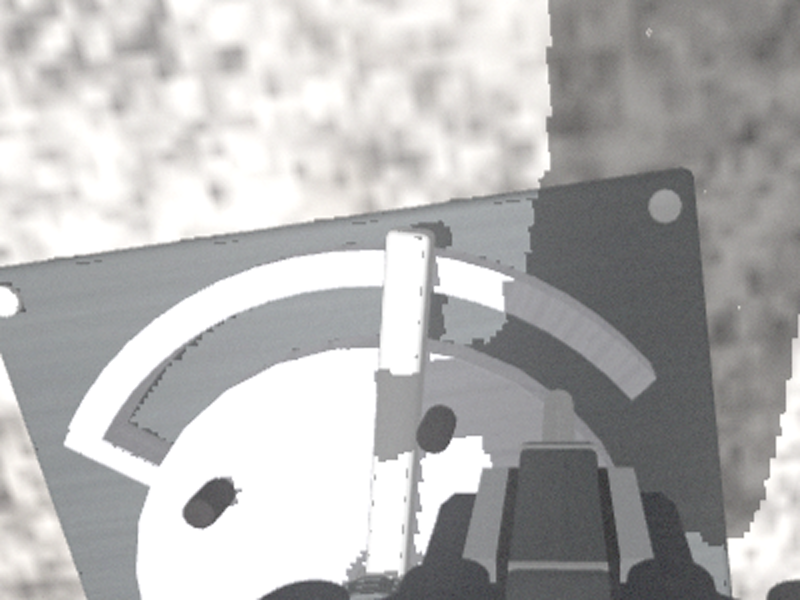

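The tip's lower end is at crop (559,392). The mouth gap lies between the wall end (634,400) and the disc edge (600,440). Fitting the arcs now.

```bash
python3 - <<'E'
from h import *
from scipy.optimize import least_squares
d=np.load("pics/w3.npz");K,T=d["K"],d["T"]
u=lambda p:np.array(p)/2+[40,60]
A=[(.110,[(66,445),(300,253),(200,300),(655,378),(565,292)]),(.100,[(440,292),(634,400),(104,438),(300,293),(200,345)]),(.082,[(137,545),(160,480),(215,405),(300,362),(360,348),(605,445),(500,358)])]
def f(v):
    r=[]
    T2=T.copy();T2[2,3]+=v[2]
    for R_,L in A:
        for p in L: r.append((np.linalg.norm(px2w("",u(p),.024,K,T2)[:2]-v[:2])-R_)*1e3)
    return np.array(r)
for fix in(0,1):
    g=(lambda v:f([v[0],v[1],0])) if fix else f
    r=least_squares(g,[.643,-.119,0],loss="soft_l1");print(r.x,g(r.x))
    v=r.x;dz=0 if fix else v[2]
    T2=T.copy();T2[2,3]+=dz
    tip=px2w("",u((559,388)),.0408,K,T2);print("tip",tip)
    P=np.array([px2w("",u(p),.008,K,T2) for p in[(692,170),(0,268)]]);e=P[0]-P[1];yaw=np.arctan2(e[1],e[0])-np.pi/2
    t=px2w("",u((412,232)),.039,K,T2)[:2]-v[:2]
    print("yaw",np.degrees(yaw),"tail",np.degrees(np.arctan2(*t[::-1]))-165,np.linalg.norm(t))
    for n,a in(("outer end",(655,378)),("left outer end",(66,445))):
        w=px2w("",u(a),.024,K,T2)[:2]-v[:2];print(n,np.degrees(np.arctan2(*w[::-1]))%360)
    for y in(2.58,):
        for a in(134,210):
            b=np.radians(a+y);print(a,v[:2]+.091*np.array([np.cos(b),np.sin(b)]))
E
```

```text
[ 0.6439 -0.113  -0.0036] [-0.0205  1.4177 -1.2332 -2.6889  1.3969 -0.2973 -1.6755  0.9232  0.5249
 -1.8196  0.7953 -0.8489 -0.012  -0.6657  0.0522  0.7463  3.675 ]
tip [ 0.574  -0.0552  0.0408]
yaw 2.3527775968877327 tail 3.251822289092189 0.11765376492471614
outer end 127.0929305345567
left outer end 236.47447021353307
134 [ 0.5778 -0.0505]
210 [ 0.5672 -0.162 ]
[ 0.6444 -0.1144  0.    ] [ 0.5539  1.4936 -1.1721 -1.6959  1.9773 -0.2347 -0.8125  1.2599  0.4185
 -1.8977  1.3075 -0.7792 -0.2966 -1.0883 -0.3211  1.4554  3.7342]
tip [ 0.5752 -0.0553  0.0408]
yaw 2.3527775968877456 tail 2.9427479641849175 0.1179271090045507
outer end 126.26135364969126
left outer end 237.1210685250255
134 [ 0.5783 -0.0519]
210 [ 0.5677 -0.1634]
```

The tip is at about r=90 mm, 135°, right over the mouth. Descending slowly.

Request:
{"name": "arm_command", "arguments": {"series": [[0,0.001,0.006,0],[0,0,0.006,0],[0,0,0.004,0],[0,0,0.003,0],[0,0,0,0]]}}

```text
t: 8.28
ee_pos: [0.5782, -0.0552, 0.0879]
tool_rot: [-0.0, 0.049, 0.999, 0.0]
wrist_force: [-0.6, 1.2, -0.6]
opening: 0.0156
gripper_force: 59.3
```

Request:
{"name": "arm_command", "arguments": {"series": [[0,0,0.003,0],[0,0,0.003,0],[0,0,0.002,0],[0,0,0,0],[0,0,0,0]]}}

```text
t: 8.9
ee_pos: [0.5786, -0.0553, 0.0804]
tool_rot: [0.0, 0.049, 0.999, -0.0]
wrist_force: [-0.6, 0.3, -1.5]
opening: 0.0151
gripper_force: 59.3
```

```bash
python3 - <<'E'
from h import *
im,_=shot("pics/w4.png"); a=np.clip(255*(im/255.)**.5*1.15,0,255).astype(np.uint8); cv2.imwrite("pics/w4b.png",cv2.resize(a[150:330,220:420],(800,720),interpolation=cv2.INTER_CUBIC)[:600]); s=bot.get_state();print(s["ee_pos"],s["tool_rot"],s["gripper_force"],s["wrist_force"],s["torque"])
E
```

```text
[ 0.5786 -0.0553  0.0804] [ 0.0001  0.0489  0.9988 -0.    ] 59.25883412361145 [-0.1258  0.0492 -0.266 ] [-0.0708  0.0055  0.0291]
```

View pics/w4b.png

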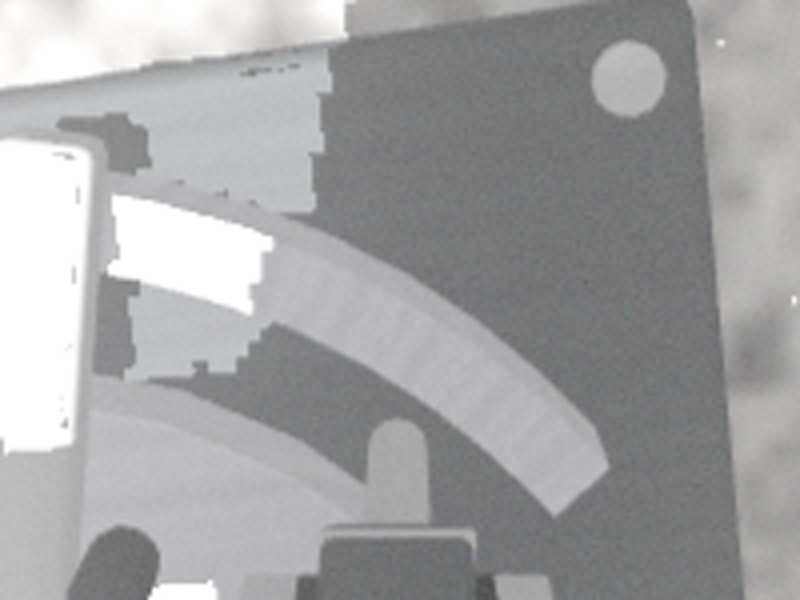

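The tip is down in the channel and roughly centred between disc and wall, with no contact force. Computing the arc rows in tool axes.

```bash
python3 - <<'E'
from h import *
C=np.array([.6443,-.116]);p=np.array([.5786,-.0553]);a0=137.3
A=np.array([[-.9952,.0977],[.0977,.9952]])
for k in range(1,33):
    a=np.radians(a0+k*2.375);r=min(.0894+.0004*k,.091)
    t=C+r*np.array([np.cos(a),np.sin(a)])
    m=np.round(A@(t-p),4);p=p+A.T@m
    print(list(m),end=", " if k%5 else f"  -> {p}\n")
E
```

```text
[np.float64(0.0025), np.float64(-0.0028)], [np.float64(0.0024), np.float64(-0.0029)], [np.float64(0.0023), np.float64(-0.003)], [np.float64(0.0021), np.float64(-0.0031)], [np.float64(0.0017), np.float64(-0.0034)]  -> [ 0.5662 -0.0694]
[np.float64(0.0015), np.float64(-0.0035)], [np.float64(0.0014), np.float64(-0.0035)], [np.float64(0.0013), np.float64(-0.0035)], [np.float64(0.0011), np.float64(-0.0036)], [np.float64(0.0009), np.float64(-0.0037)]  -> [ 0.5583 -0.0865]
[np.float64(0.0008), np.float64(-0.0037)], [np.float64(0.0007), np.float64(-0.0037)], [np.float64(0.0004), np.float64(-0.0037)], [np.float64(0.0004), np.float64(-0.0038)], [np.float64(0.0002), np.float64(-0.0038)]  -> [ 0.5539 -0.1048]
[np.float64(-0.0), np.float64(-0.0037)], [np.float64(-0.0002), np.float64(-0.0038)], [np.float64(-0.0003), np.float64(-0.0038)], [np.float64(-0.0004), np.float64(-0.0037)], [np.float64(-0.0006), np.float64(-0.0037)]  -> [ 0.5536 -0.1236]
[np.float64(-0.0008), np.float64(-0.0037)], [np.float64(-0.0009), np.float64(-0.0037)], [np.float64(-0.001), np.float64(-0.0036)], [np.float64(-0.0013), np.float64(-0.0036)], [np.float64(-0.0013), np.float64(-0.0035)]  -> [ 0.5571 -0.1421]
[np.float64(-0.0015), np.float64(-0.0035)], [np.float64(-0.0017), np.float64(-0.0034)], [np.float64(-0.0017), np.float64(-0.0033)], [np.float64(-0.002), np.float64(-0.0032)], [np.float64(-0.002), np.float64(-0.0032)]  -> [ 0.5644 -0.1595]
[np.float64(-0.0022), np.float64(-0.0031)], [np.float64(-0.0023), np.float64(-0.0029)],
```

Request:
{"name": "arm_command", "arguments": {"series": [[0.0025,-0.0028,0,0],[0.0024,-0.0029,0,0],[0.0023,-0.003,0,0],[0.0021,-0.0031,0,0],[0.0017,-0.0034,0,0]]}}

```text
t: 9.57
ee_pos: [0.5659, -0.0696, 0.0803]
tool_rot: [-0.0, 0.049, 0.999, -0.0]
wrist_force: [-0.3, -0.1, -1.2]
opening: 0.0149
gripper_force: 59.3
```

Request:
{"name": "arm_command", "arguments": {"series": [[0.0015,-0.0035,0,0],[0.0014,-0.0035,0,0],[0.0013,-0.0035,0,0],[0,0,0,0]]}}

```text
t: 10.07
ee_pos: [0.5608, -0.0796, 0.0803]
tool_rot: [-0.0, 0.049, 0.999, 0.0]
wrist_force: [-0.6, 0.3, -1.1]
opening: 0.0151
gripper_force: 59.3
```

Request:
{"name": "arm_command", "arguments": {"series": [[0.0011,-0.0036,0,0],[0.0009,-0.0037,0,0],[0.0008,-0.0037,0,0],[0.0007,-0.0037,0,0],[0.0004,-0.0037,0,0]]}}

```text
t: 10.7
ee_pos: [0.5554, -0.097, 0.0804]
tool_rot: [0.0, 0.049, 0.999, 0.001]
wrist_force: [1.3, 4.1, -1.3]
opening: 0.0149
gripper_force: 59.1
```

Request:
{"name": "arm_command", "arguments": {"series": [[0.0004,-0.0038,0,0],[0.0002,-0.0038,0,0],[0,0,0,0]]}}

```text
t: 11.08
ee_pos: [0.5542, -0.1051, 0.0804]
tool_rot: [0.0, 0.049, 0.999, 0.0]
wrist_force: [3.3, 3.0, -1.8]
opening: 0.0156
gripper_force: 59.0
```

```bash
python3 - <<'E'
from h import *
im,_=shot("pics/w5.png"); a=np.clip(255*(im/255.)**.5*1.15,0,255).astype(np.uint8); cv2.imwrite("pics/w5b.png",cv2.resize(a[130:330,120:420],(800,533),interpolation=cv2.INTER_CUBIC)); s=bot.get_state();print(s["ee_pos"],s["tool_rot"],s["gripper_force"],s["wrist_force"],s["torque"])
E
```

```text
[ 0.5541 -0.1049  0.0804] [0.0003 0.049  0.9988 0.0001] 59.01718497276306 [ 1.7886  2.9225 -1.608 ] [ 0.7577 -0.6517  0.0241]
```

View pics/w5b.png

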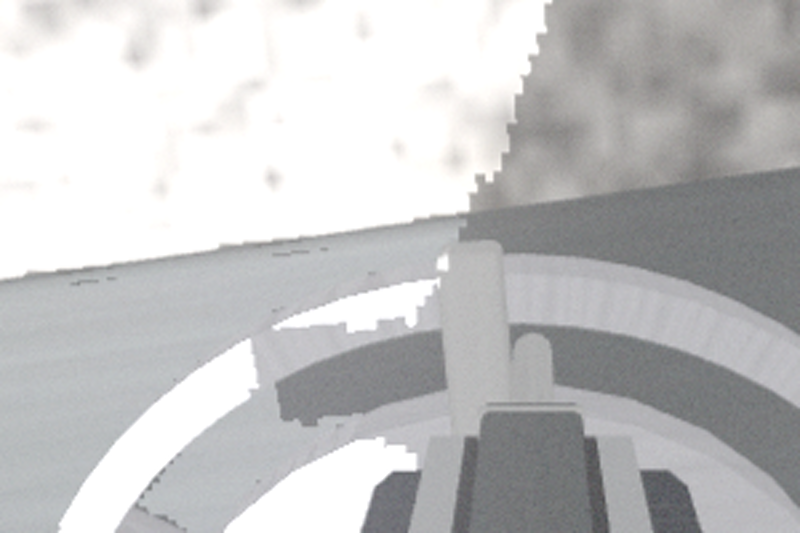

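The shank is against the tail at crop (510,370) and the tip sits mid-channel. Continuing.

Request:
{"name": "arm_command", "arguments": {"series": [[0,-0.0037,0,0],[-0.0002,-0.0038,0,0],[-0.0003,-0.0038,0,0],[-0.0004,-0.0037,0,0],[-0.0006,-0.0037,0,0]]}}

```text
t: 11.75
ee_pos: [0.5534, -0.1237, 0.0803]
tool_rot: [-0.0, 0.049, 0.999, 0.0]
wrist_force: [1.7, 4.6, -0.8]
opening: 0.0155
gripper_force: 59.2
```

Request:
{"name": "arm_command", "arguments": {"series": [[-0.0008,-0.0037,0,0],[-0.0009,-0.0037,0,0],[-0.001,-0.0036,0,0],[-0.0013,-0.0036,0,0],[-0.0013,-0.0035,0,0]]}}

```text
t: 12.38
ee_pos: [0.5568, -0.1421, 0.0802]
tool_rot: [-0.0, 0.049, 0.999, 0.0]
wrist_force: [0.2, 4.4, -0.4]
opening: 0.0152
gripper_force: 59.3
```

Request:
{"name": "arm_command", "arguments": {"series": [[-0.0015,-0.0035,0,0],[-0.0017,-0.0034,0,0],[0,0,0,0]]}}

```text
t: 12.75
ee_pos: [0.559, -0.1492, 0.08]
tool_rot: [-0.001, 0.049, 0.999, 0.0]
wrist_force: [1.3, 4.5, 0.7]
opening: 0.0153
gripper_force: 59.3
```

Request:
{"name": "arm_command", "arguments": {"series": [[-0.0017,-0.0033,0,0],[-0.002,-0.0032,0,0],[-0.002,-0.0032,0,0],[-0.0011,-0.0015,0,0],[0,0,0,0]]}}

```text
t: 13.38
ee_pos: [0.5641, -0.1606, 0.0798]
tool_rot: [-0.001, 0.049, 0.999, 0.001]
wrist_force: [0.1, 5.1, -0.1]
opening: 0.0152
gripper_force: 59.3
```

Request:
{"name": "arm_command", "arguments": {"series": [[-0.0011,-0.0015,0,0],[-0.0006,-0.0008,0,0],[0,0,0,0]]}}

```text
t: 13.75
ee_pos: [0.5654, -0.1628, 0.0798]
tool_rot: [-0.001, 0.049, 0.999, 0.001]
wrist_force: [-0.4, 6.4, 0.9]
opening: 0.0156
gripper_force: 59.3
```

Request:
{"name": "arm_command", "arguments": {"series": [[-0.0006,-0.0008,0,0],[-0.0006,-0.0008,0,0],[0,0,0,0]]}}

```text
t: 14.12
ee_pos: [0.5664, -0.1645, 0.0798]
tool_rot: [-0.001, 0.049, 0.999, 0.001]
wrist_force: [-1.0, 5.6, 1.2]
opening: 0.0154
gripper_force: 59.3
```

Request:
{"name": "arm_command", "arguments": {"series": [[-0.0006,-0.0008,0,0],[-0.0006,-0.0008,0,0],[0,0,0,0]]}}

```text
t: 14.5
ee_pos: [0.5673, -0.1662, 0.0797]
tool_rot: [-0.001, 0.049, 0.999, 0.001]
wrist_force: [-0.4, 5.2, 1.5]
opening: 0.0154
gripper_force: 59.3
```

Request:
{"name": "arm_command", "arguments": {"series": [[-0.0006,-0.0008,0,0],[-0.0006,-0.0008,0,0],[0,0,0,0]]}}

```text
t: 14.88
ee_pos: [0.5682, -0.1676, 0.0796]
tool_rot: [-0.002, 0.049, 0.999, 0.001]
wrist_force: [0.1, 6.9, 0.7]
opening: 0.0151
gripper_force: 59.3
```

Request:
{"name": "arm_command", "arguments": {"series": [[-0.0007,-0.0008,0,0],[-0.0007,-0.0008,0,0],[0,0,0,0]]}}

```text
t: 15.25
ee_pos: [0.5684, -0.1679, 0.0796]
tool_rot: [-0.003, 0.048, 0.999, 0.002]
wrist_force: [-2.0, 8.1, 3.3]
opening: 0.0147
gripper_force: 59.7
```

```bash
python3 - <<'E'
from h import *
im,_=shot("pics/w6.png"); a=np.clip(255*(im/255.)**.5*1.15,0,255).astype(np.uint8); cv2.imwrite("pics/w6b.png",cv2.resize(a[100:330,180:480],(782,600),interpolation=cv2.INTER_CUBIC)); s=bot.get_state();print(s["ee_pos"],s["gripper_force"],s["wrist_force"],s["torque"])
E
```

```text
[ 0.5685 -0.1679  0.0796] 59.72424030303955 [-2.5929  9.1812  3.8831] [ 2.3167  0.5144 -0.0084]
```

View pics/w6b.png

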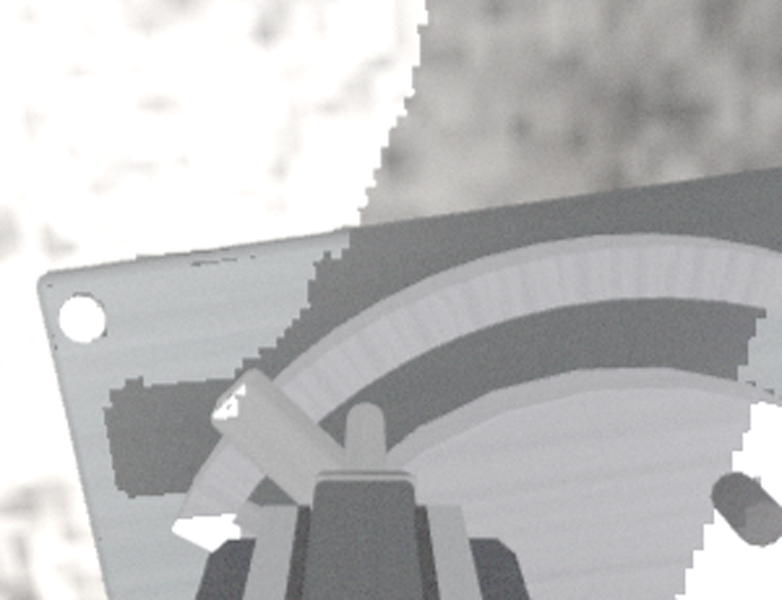

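The position stalled while the force rose to about 9.5 N, and the tail at crop (255,370) to (345,455) stands at about 45°. That is the stop angle, with the tip still in the channel. I'll let it settle and hand in.

Request:
{"name": "arm_command", "arguments": {"series": [[0,0,0,0],[0,0,0,0],[0,0,0,0],[0,0,0,0],[0,0,0,0]]}}

```text
t: 15.92
ee_pos: [0.5684, -0.1679, 0.0795]
tool_rot: [-0.003, 0.048, 0.999, 0.002]
wrist_force: [-2.1, 9.0, 4.0]
opening: 0.0153
gripper_force: 59.7
```

```bash
python3 - <<'E'
from h import *
s=bot.get_state();print(s["ee_pos"],s["gripper_force"],s["wrist_force"],s["dq"])
print(bot.finish_job())
E
```

```text
[ 0.5684 -0.1679  0.0795] 59.71895098686218 [-2.0975  8.9795  3.958 ] [-0.     -0.0005  0.0004  0.0007  0.0008  0.001 ]
the job is handed in; nothing more can be done
None
```

The job is handed in at about 16 s (limit 61 s), with the stylus still gripped at about 60 N, its tip in the channel, and the arm held with about 9 N at what the force rise and the tail's angle in the picture show to be its stop; no verdict came back.

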